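Seat the keyed lid on the bathroom canister

TASK

The teal lid of the white canister sits loose and proud of the rim because its notch is not over the brass key. With a fingertip against the lid's brass stud, turn the lid on its spindle until the notch meets the key, then press the lid fully home, level, and move clear. Do not grasp or lift the lid, and leave the perfume bottle, the jar and the tumbler where they stand.

Things in the scene. Friction and masses are not known exactly. Their poses are not given: they have to be found in the camera images.
- canister: White round ceramic canister, fixed to the surface, 143 mm outer diameter, rim 85 mm high. Origin: centre of its underside, on the surface; z up; +x points from its axis to the brass key. Its mouth is a well 127 mm wide with a firm seat for the lid 68 mm above the surface.
- spindle (a point): Top centre of the 12 mm brass spindle on the canister's axis, 84 mm above the surface. Around it a smooth white plate, 88 mm wide, carries the lid, hidden beneath it: it does not sink under the lid's weight, needs roughly 4 to 8 N to be pushed down and stays where it is pushed.
- key (a point): Point on top of the brass key, 52 mm from the canister's axis and 77 mm above the surface. The key is 10 mm wide, reaches inwards from the wall to 46 mm from the axis under the lid's edge, and is seen from above as a brass strap that crosses the white rim and ends 81 mm from the axis.
- lid: Loose teal disc, 120 mm diameter, 18 mm thick, about 180 g, 15 mm hole (dark spot) at its centre on the spindle. Origin: centre of its underside; z up; +x points to the notch. Starts level, underside 78.5 mm above the surface, turning freely; the key stops it sinking over 1.5 mm until the notch is over it. Fully home: underside 68 mm, top 86 mm, 1 mm above the rim. Press at its centre.
- notch (a point): Point in the lid's rim notch at the height of the lid's top, 52 mm from the lid's centre. The notch is 18 mm wide (4 mm play on either side of the key), cut through the full thickness and open at the lid's edge, 17 mm deep towards the centre.
- stud (a point): Centre of the top of the brass stud on the lid: upright, round, polished, 16 mm diameter, 18 mm tall above the lid's top, 36 mm from the lid's centre, diametrically across from the notch. Push it sideways, square to the line from the centre to the stud, along a circle about the canister's axis; a push towards or away from the centre jams or tips the lid.
- perfume: Bystander: amber glass bottle 45 x 30 mm, 100 mm tall with its brass cap. Origin: centre of its underside.
- jar: Bystander: green cream jar, 60 mm diameter, 55 mm tall, black cap. Origin: centre of its underside.
- tumbler: Bystander: open blue ceramic tumbler, 68 mm diameter, 90 mm tall. Origin: centre of its underside.
Things that resemble listed ones, but are neither listed nor needed, are in the scene too. Leave any blue look-alike of the lid alone. There is more than one size of the canister; the job needs the smaller.

How it is judged:
On the way:
1. the notch is turned over the key while the lid still stands proud (horizontal distance between notch and key below 0.006 m and z of lid in the frame of canister above 0.0715 m).
At the end, for the whole second after the job is handed in: The lid rests fully home on its seat: underside no more than 2.5 mm above the seat (below 70.5 mm), level within 0.04 rad, at rest, the notch over the key within 7.5 mm; perfume bottle, jar and tumbler upright and within 25 mm of where they stood (horizontal distance between notch and key below 0.0075 m and z of lid in the frame of canister between 0.065 and 0.0705 m and angle between lid's own z axis and vertical below 0.04 rad and linear speed of lid below 0.01 m/s and angle between each of perfume, jar, tumbler's own z axis and vertical below 0.15 rad and distance of each of perfume, jar, tumbler from where it was at the start of the episode below 0.025 m); the robot touches nothing.
It fails at once if the lid is lifted (more than 8 mm above where it lay) or tipped out of the canister (z of lid in the frame of canister above 0.0865 m or angle between lid's own z axis and vertical above 0.4 rad).
It fails at once if the perfume bottle, the jar or the tumbler is knocked over or moved more than 25 mm (distance of any of perfume, jar, tumbler from where it was at the start of the episode above 0.025 m or angle between any of perfume, jar, tumbler's own z axis and vertical above 0.5 rad).
It also fails if it takes over 54 s, if anything falls off the work surface, if the arm or the gripper's body presses on something with over 40 N, if the wrist force passes 120 N, or if a joint passes its speed limit or range.

ROBOT

A 6-joint arm with a two-finger parallel gripper is mounted at the origin on the work surface. World frame = base frame: x ahead of the robot, y to its left, z up, the work surface at z = 0. Lengths are in m, angles in rad, forces in N, time in s.
With the tool pointing down it reaches from about 0.375 to 0.9 m from the base axis. Payload 3.1 kg.
Tool frame: the origin (TCP) lies at the very end of the fingers, on their centre line; the grasp point (between the pads) lies 19 mm behind it; z points along the fingers, y is the line along which they close (so a half turn about z gives the same grasp; the last joint's range is limited). The gripper opens to 85 mm and grips with 20 to 120 N. Pads are 22 mm wide; open, the fingers measure 114 mm over their backs; the gripper's body (76 mm by 85 mm) begins 54 mm behind the grasp point. The pads swing forward as they close: fully open they stand 13 mm farther back than shut.
Start: joints at [1.153, 0.527, 1.433, -0, 1.181, -0.178], TCP at [0.148, 0.607, 0.231] pointing down, gripper open.
Joint ranges: [-3.08, 3.08], [-0.75, 2.2], [0.22, 2.44], [-1.43, 4.57], [0, 2.65], [-2.85, 2.85]. Speed limits (rad/s): [2.79, 2.79, 3.14, 3.14, 3.14, 3.14].

INTERFACE

Orientations are given as a unit quaternion [x, y, z, w].
In Python, from station import sense, snapshot, camera_params, sign_off gives the robot as it stands.
- The arm moves only by the shell command python3 -m handwheel 'ROWS' [OPENING] [FORCE]. ROWS is JSON, a list that holds one entry, the list of rows, each a list of 4 numbers: the shift along the tool's x, y, z in units of 25 mm (1.0 is 25 mm), then the turn about the tool's z in units of 6 degrees (1.0 is 6 degrees). A call has 1 to 20 rows; each row shifts and turns the commanded pose from where the row before left it, along the tool's axes as they then stand; what a row does not reach is not made up. A row lasts 1/8 s, in which the tool goes at most 62.5 mm and 10.7 degrees, less where a joint would pass 70% of its speed; a pose out of reach is approached as far as the arm can. A call is refused whole if a number of a shift passes 1 or a number of a turn 1, either way. A call with a gripper value outside its range is refused whole. OPENING is the finger opening in mm, from 0 to 85.4, set as the call begins (- or left out, the last holds). The fingers move at their own pace and stop on an object; FORCE is the grip in N (left out, the last holds). Time passes only in rows, so rows that do not move let the fingers close. It gives the time, the measured TCP pose, the force, the opening and the grip force at its end, in the units of the state.
- sense(): the state, without advancing time (a new reading comes with each control period).
- snapshot(name): name is "scene" or "top" or "wrist"; returns (picture, depth): 384x512x3 uint8, red, green, blue; 384x512 float32, m along the optical axis (not along the pixel's ray), 0 where there is no reading.
- camera_params(name): a dict with "mtx" (3x3 intrinsics, pixels), "extrinsics" (4x4, takes a point from camera to world coordinates); the wrist camera has in their place "hand_eye" (4x4, takes a point from camera to tool coordinates, whose origin is the TCP and whose axes are the flange's). Camera axes: x right, y up, looking along -z (the intrinsics and any distortion apply to the point x, -y, -z); pixel columns grow to the right and rows downward; lengths in m; the calibration is good to about 2 mm. A picture is of the moment at which its call begins: read the wrist's pose just before it. camera_params takes no time and is no camera call.
- sign_off(): hands the job in; it is judged then, once.
The state is a dict: "t": time; "q": joint angles; "qd": joint speeds; "tau": joint torques, N m; "tcp_pos": TCP position; "tool_rot": TCP orientation; "force": force on the tool from outside, world axes, zero at the start; "ft_torque": the same for the moment, N m; "finger_gap": opening from 0.0 (shut) to 1.0 (fully open); "gripper_force": force on a finger pad.
Only numpy, scipy, OpenCV 4.12 (cv2) and the standard library are available. Lean on these libraries where they do the work, as an engineer would, in place of code of your own. Each camera call takes 0.05 s, during which the arm holds its last target. There are 200 camera calls.

## Working session

There is one attempt and no reset: what is moved stays moved. The work goes in short steps, Python scripts to look and compute and a shell command to move; the robot and the scene stay as the last step left them, time stands still between calls to the robot, and variables do not carry over. Pictures are saved under pics/ and viewed, at most 10 in all, crops included, and the job is handed in when it is done.

```bash
mkdir -p pics
python3 - <<'E'
from station import *
import cv2,numpy as np
s=sense();print({k:np.round(v,3) for k,v in s.items()})
ims=[]
for n in("scene","top"):
    p,d=snapshot(n);np.savez(f"{n}0.npz",p=p,d=d);cv2.imwrite(f"pics/{n}0.png",p[:,:,::-1])
    c=camera_params(n);print(n,{k:np.round(v,3).tolist() if not isinstance(v,str) else v for k,v in c.items()})
print(camera_params("wrist"))
E
```

```text
{'t': np.float64(0.0), 'q': array([ 1.154,  0.528,  1.434,  0.   ,  1.181, -0.179]), 'qd': array([ 0.001,  0.001,  0.   ,  0.001, -0.002, -0.001]), 'tau': array([-0.0000e+00, -4.4235e+01, -1.7803e+01, -0.0000e+00,  8.0000e-03,
        0.0000e+00]), 'tcp_pos': array([0.147, 0.607, 0.23 ]), 'tool_rot': array([ 0.119,  0.993, -0.001, -0.   ]), 'force': array([0.735, 0.395, 0.878]), 'ft_torque': array([-0.018,  0.082,  0.018]), 'gripper_force': np.float64(0.0), 'finger_gap': np.float64(1.003)}
scene {'mtx': [[376.085, 0.0, 251.226], [0.0, 376.085, 194.675], [0.0, 0.0, 1.0]], 'extrinsics': [[0.505, -0.616, 0.604, 0.987], [0.863, 0.37, -0.344, -0.214], [-0.012, 0.695, 0.719, 0.615], [0.0, 0.0, 0.0, 1.0]]}
top {'mtx': [[408.967, 0.0, 253.7], [0.0, 408.967, 190.761], [0.0, 0.0, 1.0]], 'extrinsics': [[-0.172, 0.964, -0.202, 0.385], [-0.985, -0.169, 0.031, 0.067], [-0.004, 0.205, 0.979, 0.974], [0.0, 0.0, 0.0, 1.0]]}
{'mtx': array([[271.59257365,   0.        , 258.14718191],
       [  0.        , 271.59257365, 192.62741103],
       [  0.        ,   0.        ,   1.        ]]), 'hand_eye': array([[-2.92305361e-04,  9.52261553e-01,  3.05283229e-01,
         7.88364446e-02],
       [ 9.99999679e-01,  5.04549798e-05,  8.00105958e-04,
         1.47017142e-03],
       [ 7.46507082e-04,  3.05283365e-01, -9.52261261e-01,
        -1.42626182e-01],
       [ 0.00000000e+00,  0.00000000e+00,  0.00000000e+00,
         1.00000000e+00]])}
```

View pics/top0.png

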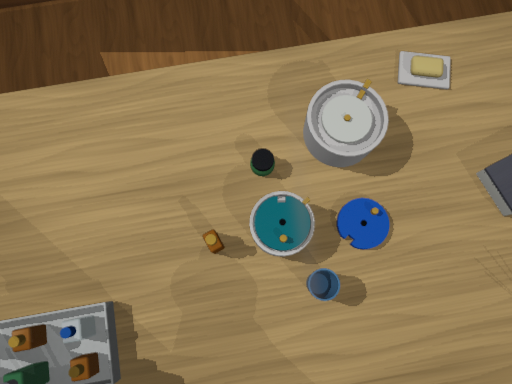

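View pics/scene0.png

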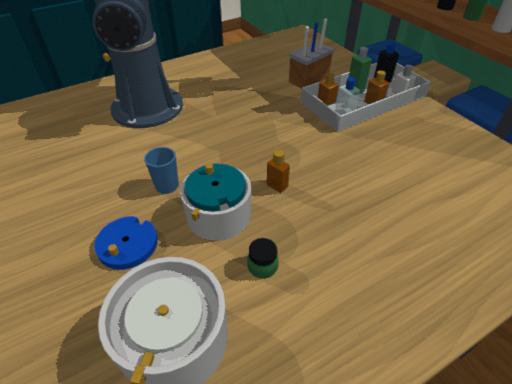

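The top view shows the candidates: the teal lid in its canister at (282,223), which I choose; a larger canister without a lid at (346,122); and a blue look-alike lid on the table at (363,223). Bystanders are the perfume (213,241), jar (263,162) and tumbler (323,284). On the teal lid, the stud is near (284,239), the notch near (281,199) and the key strap near (307,201).

```bash
cat > h.py <<'E'
from station import *
import cv2,numpy as np
def ray(n,uv,z,c=None):
    c=c or camera_params(n);K=c["mtx"];T=c["extrinsics"]
    d=T[:3,:3]@np.array([(uv[0]-K[0,2])/K[0,0],-(uv[1]-K[1,2])/K[1,1],-1]);o=T[:3,3]
    return o+d*(z-o[2])/d[2]
def blobs(p,lo,hi,roi,amin=4):
    m=cv2.inRange(cv2.cvtColor(p,cv2.COLOR_RGB2HSV),lo,hi)
    k=np.zeros_like(m);x0,y0,x1,y1=roi;k[y0:y1,x0:x1]=m[y0:y1,x0:x1]
    n,l,s,c=cv2.connectedComponentsWithStats(k)
    return [(s[i,4],c[i].round(1),s[i,:4]) for i in range(1,n) if s[i,4]>=amin],k
E
python3 - <<'E'
from h import *
for n,roi in(("top",(240,180,325,265)),("scene",(175,155,255,240))):
    p=np.load(n+"0.npz")["p"]
    b,m=blobs(p,(82,100,50),(98,255,255),roi,50)
    for a in b: print(n,"teal",a)
    c=max(cv2.findContours(m,0,1)[0],key=cv2.contourArea);e=cv2.minEnclosingCircle(c) if n=="top" else cv2.fitEllipse(cv2.convexHull(c));print(e,ray(n,e[0],.0965).round(4))
    b,_=blobs(p,(10,120,90),(30,255,255),roi)
    for a in b: print(n,"brass",a,ray(n,a[1],.1145).round(4),ray(n,a[1],.085).round(4))
    if n=="top": cv2.imwrite("pics/crop.png",cv2.resize(p[180:265,240:325,::-1],None,fx=7,fy=7,interpolation=2))
E
```

```text
top teal (np.int32(2246), array([281.7, 222.6]), array([255, 196,  55,  54], dtype=int32))
((281.6927185058594, 222.01686096191406), 27.955163955688477) [ 0.4876 -0.0092  0.0965]
top brass (np.int32(32), array([306.2, 200. ]), array([303, 197,   7,   7], dtype=int32)) [ 0.5229 -0.0679  0.1145] [ 0.5277 -0.0725  0.085 ]
top brass (np.int32(41), array([282.8, 238. ]), array([280, 235,   7,   7], dtype=int32)) [ 0.452  -0.0036  0.1145] [ 0.4543 -0.006   0.085 ]
top brass (np.int32(4), array([323.2, 243.2]), array([323, 242,   2,   3], dtype=int32)) [ 0.4268 -0.0848  0.1145] [ 0.4283 -0.0899  0.085 ]
top brass (np.int32(5), array([243.6, 248.2]), array([243, 247,   2,   3], dtype=int32)) [0.4452 0.0808 0.1145] [0.4473 0.0813 0.085 ]
top brass (np.int32(7), array([287.7, 257.4]), array([285, 257,   6,   3], dtype=int32)) [ 0.4108 -0.0062  0.1145] [ 0.4117 -0.0087  0.085 ]
scene teal (np.int32(2101), array([215. , 187.1]), array([185, 164,  61,  47], dtype=int32))
((214.86854553222656, 186.97586059570312), (46.84303665161133, 61.524070739746094), 84.36868286132812) [ 0.496  -0.0165  0.0965]
scene brass (np.int32(2066), array([212.5, 188.6]), array([175, 155,  80,  85], dtype=int32)) [ 0.5146 -0.0291  0.1145] [ 0.4868 -0.0182  0.085 ]
scene brass (np.int32(48), array([195.4, 212.8]), array([192, 208,   8,  12], dtype=int32)) [ 0.5535 -0.0821  0.1145] [ 0.528  -0.0743  0.085 ]
```

View pics/crop.png

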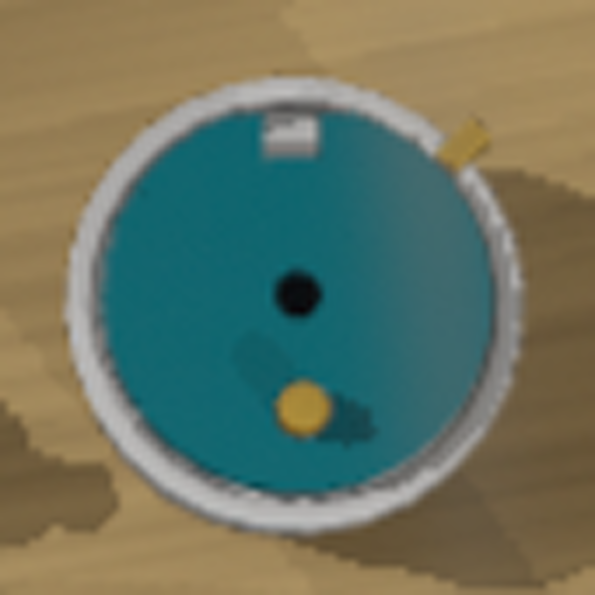

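The close crop confirms the teal lid: hole at crop (298,293), stud (303,408), notch (291,135), key strap (465,143). The notch has to turn about 55° clockwise. I'll move above it for a wrist view.

```bash
python3 -m handwheel '[[[-0.4,-0.4,0,0],[-0.9,-1,0,0],[-1,-1,0,0],[-1,-1,0,0],[-1,-1,0,0],[-1,-1,0,0],[-1,-1,0,0],[-1,-1,0,0],[-1,-1,0,0],[-1,-1,0,0],[-1,-1,0.1,0],[-1,-1,0.1,0],[-1,-1,0.1,0],[-1,-1,0.1,0],[-1,-1,0.1,0],[-1,-1,0.1,0],[-1,-1,0.1,0],[-1,-1,0.1,0],[-0.5,-1,0.1,0],[-0.3,-1,0.1,0]]]'
```

```text
t: 2.6
tcp_pos: [0.4725, 0.0273, 0.2062]
tool_rot: [0.119, 0.993, -0.0, -0.0]
force: [0.2, 0.5, -0.1]
finger_gap: 1.003
gripper_force: 0.0
```

```bash
python3 -m handwheel '[[[0,-0.8,0,0],[0,-0.6,0,0],[0,0,0,0],[0,0,0,0]]]'
cat >> h.py <<'E'
from scipy.spatial.transform import Rotation as R
def wcam():
    s=sense();c=dict(camera_params("wrist"));T=np.eye(4);T[:3,:3]=R.from_quat(s["tool_rot"]).as_matrix();T[:3,3]=s["tcp_pos"]
    c["extrinsics"]=T@c["hand_eye"];return s,c
E
python3 - <<'E'
from h import *
s,c=wcam();p,d=snapshot("wrist");np.savez("w1.npz",p=p,d=d,K=c["mtx"],T=c["extrinsics"])
cv2.imwrite("pics/w1.png",p[:,:,::-1]);print(s["tcp_pos"],s["tool_rot"])
E
```

```text
t: 3.1
tcp_pos: [0.4643, -0.0047, 0.2064]
tool_rot: [0.119, 0.993, 0.0, 0.0]
force: [-0.4, 0.0, 0.7]
finger_gap: 0.999
gripper_force: 0.0
[ 0.46431793 -0.00470656  0.20640997] [1.19119554e-01 9.92879908e-01 1.33494174e-04 3.96999763e-05]
```

View pics/w1.png

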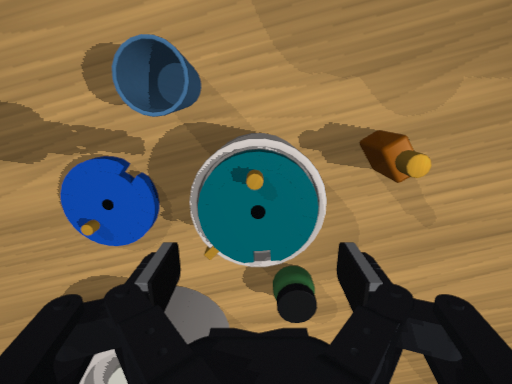

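The wrist view shows the hole at about (258,212), the stud top at (255,181), the notch at (262,256) and the key strap at (210,253). I'll compute positions from both views.

```bash
cat >> h.py <<'E'
def measure(n,p,c,roi):
    r={}
    b,m=blobs(p,(82,100,40),(98,255,255),roi,100)
    cn=max(cv2.findContours(m,0,1)[0],key=cv2.contourArea)
    full=cv2.drawContours(np.zeros_like(m),[cv2.convexHull(cn)],-1,255,-1)
    hs=cv2.cvtColor(p,cv2.COLOR_RGB2HSV)
    dark=((hs[...,2]<45)&(cv2.erode(full,np.ones((9,9)))>0)).astype(np.uint8)
    k,l,s,ce=cv2.connectedComponentsWithStats(dark)
    r["hole"]=[(s[i,4],ce[i].round(1),ray(n,ce[i],.0965,c)[:2].round(4)) for i in range(1,k) if s[i,4]>8]
    e=cv2.fitEllipse(cv2.convexHull(cn));r["ell"]=(np.round(e[0],1),ray(n,e[0],.0965,c)[:2].round(4))
    wh=((hs[...,1]<90)&(full>0)&(cv2.erode(full,np.ones((3,3)))>0)).astype(np.uint8)
    k,l,s,ce=cv2.connectedComponentsWithStats(wh)
    r["notch"]=[(s[i,4],ce[i].round(1),ray(n,ce[i],.0965,c)[:2].round(4)) for i in range(1,k) if s[i,4]>8]
    r["brass"]=[(a[0],a[1],ray(n,a[1],.1145,c)[:2].round(4),ray(n,a[1],.086,c)[:2].round(4)) for a in blobs(p,(14,150,100),(28,255,255),roi,15)[0]]
    for k in r: print(n,k,r[k])
E
python3 - <<'E'
from h import *
measure("top",np.load("top0.npz")["p"],camera_params("top"),(245,188,318,262))
w=np.load("w1.npz");measure("w",w["p"],dict(mtx=w["K"],extrinsics=w["T"]),(185,135,330,270))
E
```

```text
top hole [(np.int32(26), array([282.1, 221.6]), array([ 0.4883, -0.0101]))]
top ell (array([281.7, 222.3]), array([ 0.487 , -0.0091]))
top notch [(np.int32(41), array([281.4, 199. ]), array([ 0.5373, -0.0179])), (np.int32(10), array([282.3, 222.1]), array([ 0.4872, -0.0104])), (np.int32(9), array([285.2, 236.3]), array([ 0.456 , -0.0109]))]
top brass [(np.int32(37), array([283. , 238.2]), array([ 0.4515, -0.004 ]), array([ 0.4537, -0.0063]))]
w hole [(np.int32(152), array([257.4, 211.6]), array([ 0.4859, -0.0093]))]
w ell (array([257.6, 206.7]), array([ 0.4808, -0.008 ]))
w notch [(np.int32(9), array([253., 211.]), array([ 0.4842, -0.0135])), (np.int32(9), array([255.2, 216.2]), array([ 0.4902, -0.0127])), (np.int32(170), array([261.8, 255.5]), array([ 0.5352, -0.0167]))]
w brass [(np.int32(217), array([254.6, 180.7]), array([ 0.4495, -0.003 ]), array([ 0.4569, -0.0052])), (np.int32(111), array([210.7, 253. ]), array([ 0.5103, -0.0623]), array([ 0.5251, -0.0717]))]
```

```bash
python3 -m handwheel '[[[0,0,0,-0.73],[0.26,-0.74,0,0],[0.25,-0.74,0.3,0],[0,0,0.7,0],[0,0,0.8,0],[0,0,0.7,0],[0,0,0.5,0],[0,0,0.3,0],[0,0,0,0],[0,0,0,0],[0,0,0,0]]]' 0 20
```

```text
t: 4.53
tcp_pos: [0.4463, -0.0396, 0.1243]
tool_rot: [0.081, 0.997, -0.0, 0.001]
force: [-0.8, 0.4, -0.3]
finger_gap: 0.001
gripper_force: 0.0
```

```bash
python3 -m handwheel '[[[0,0,0.4,0],[0,0,0.3,0],[0,0,0.15,0],[0,0,0,0],[0,0.15,0,0],[0,0.1,0,0],[0,0.1,0,0],[0,0,0,0]]]'
python3 - <<'E'
from h import *
s,c=wcam();p,d=snapshot("wrist");q,_=snapshot("scene");cv2.imwrite("pics/w2.png",np.hstack([p[100:300,130:400,::-1],cv2.resize(q[130:250,150:290,::-1],(270,200))]))
E
```

```text
t: 5.52
tcp_pos: [0.4474, -0.0306, 0.1027]
tool_rot: [0.081, 0.997, -0.0, 0.0]
force: [-0.1, -0.4, -0.2]
finger_gap: 0.0
gripper_force: 0.0
```

View pics/w2.png

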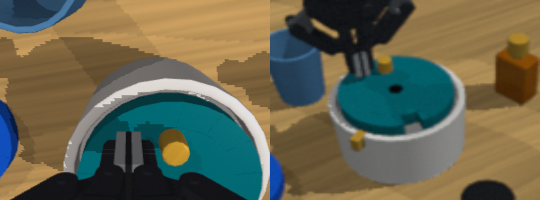

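The fingers (left panel) stand about 10 mm short of the stud, with their tips level with it and just above the lid. Approaching until the stud moves.

```bash
cat >> h.py <<'E'
C=np.array([.487,-.0095])
def ang():
    for n in("wrist","top","scene"):
        if n=="wrist": s,c=wcam()
        else: c=camera_params(n)
        p,_=snapshot(n)
        for a,uv,bb in blobs(p,(14,140,90),(28,255,255),(0,0,512,384),8)[0]:
            for z,r0,t in((.1145,.036,"stud"),(.086,.076,"key")):
                v=ray(n,uv,z,c)[:2]-C
                if abs(np.hypot(*v)-r0)<.010: print(n,t,a,uv,"r %.4f ang %.1f"%(np.hypot(*v),np.degrees(np.arctan2(v[1],v[0]))))
    print(sense()["t"])
E
python3 -m handwheel '[[[0,0.1,0,0],[0,0.1,0,0],[0,0.1,0,0],[0,0,0,0]]]'; python3 -c "
from h import *
ang()"
```

```text
t: 6.12
tcp_pos: [0.4485, -0.0232, 0.1026]
tool_rot: [0.081, 0.997, 0.0, -0.0]
force: [-0.5, -0.4, 0.3]
finger_gap: -0.003
gripper_force: 0.0
wrist stud 779 [296.8 247.9] r 0.0413 ang 167.2
scene stud 60 [210.5 167.2] r 0.0290 ang 172.5
scene key 52 [195.3 213.1] r 0.0781 ang -57.0
6.275
```

```bash
python3 -m handwheel '[[[0,0.1,0,0],[0.04,0.076,0,0.5],[0.04,0.076,0,0.5],[0.04,0.076,0,0.5],[0.04,0.076,0,0.5],[0.04,0.076,0,0.5],[0.04,0.076,0,0.5],[0.04,0.076,0,0.5],[0.04,0.076,0,0.5],[0,0,0,0],[0,0,0,0]]]'; python3 -c "
from h import *
ang()"
```

```text
t: 7.65
tcp_pos: [0.4466, -0.004, 0.1026]
tool_rot: [0.286, 0.958, 0.0, 0.0]
force: [0.2, -0.3, -0.1]
finger_gap: -0.001
gripper_force: 0.0
wrist stud 703 [297.9 250.9] r 0.0412 ang 139.8
scene stud 62 [219.1 167. ] r 0.0277 ang 137.4
scene key 53 [195.4 213. ] r 0.0778 ang -57.0
7.8
```

```bash
python3 -m handwheel '[[[0.033,0.073,0,0.47],[0.033,0.073,0,0.47],[0.033,0.073,0,0.47],[0.033,0.073,0,0.47],[0.033,0.073,0,0.47],[0,0,0,0],[0,0,0,0]]]'
python3 - <<'E'
from h import *
ang()
q,_=snapshot("scene");t,_=snapshot("top");cv2.imwrite("pics/s3.png",np.hstack([cv2.resize(q[150:240,170:260,::-1],(390,390),interpolation=2),cv2.resize(t[180:265,240:325,::-1],(390,390),interpolation=2)]))
E
```

```text
t: 8.68
tcp_pos: [0.449, 0.0055, 0.1025]
tool_rot: [0.402, 0.916, 0.0, -0.0]
force: [-0.1, -0.9, 0.1]
finger_gap: 0.005
gripper_force: 0.0
wrist stud 651 [298.3 252.2] r 0.0406 ang 125.9
scene stud 62 [223.3 167.7] r 0.0287 ang 119.6
scene key 66 [196.6 211.9] r 0.0745 ang -56.6
8.825
```

View pics/s3.png

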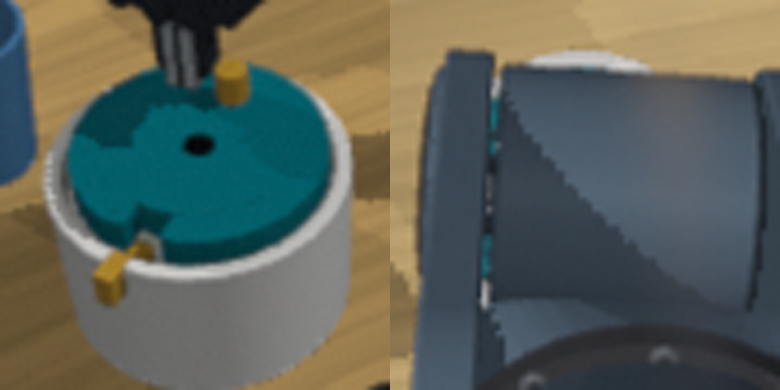

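Left panel: the notch is almost over the key, with brass visible on its left and a little white gap on its right, so a few degrees remain. The top view is blocked by the arm. I'll nudge the last 3.5°, back off, rise over the centre and look.

```bash
python3 -m handwheel '[[[0.02,0.046,0,0.29],[0.02,0.046,0,0.29],[0,0,0,0],[0,-0.2,0,0],[0,-0.3,0,0],[0,0,-0.5,0],[0,0,-0.9,0],[-0.3,0.2,-0.9,0],[-0.6,0.5,-0.9,0],[-0.6,0.6,-0.8,0],[0,0,0,0],[0,0,0,0],[0,0,0,0]]]'
python3 - <<'E'
from h import *
ang()
s,c=wcam();p,_=snapshot("wrist");measure("w",p,c,(100,100,420,330))
cv2.imwrite("pics/w4.png",cv2.resize(p[130:290,170:350,::-1],None,fx=3,fy=3,interpolation=2))
E
```

```text
t: 10.55
tcp_pos: [0.4875, -0.0082, 0.2016]
tool_rot: [0.43, 0.903, -0.0, -0.002]
force: [0.3, 0.1, 0.3]
finger_gap: -0.001
gripper_force: 0.0
wrist stud 269 [261.4 157.7] r 0.0383 ang 122.6
top stud 15 [269.4 230.5] r 0.0340 ang 115.6
scene stud 63 [224.2 168. ] r 0.0289 ang 115.5
scene key 63 [196.4 212.1] r 0.0751 ang -56.7
10.7
w hole [(np.int32(161), array([256.6, 191.7]), array([ 0.4869, -0.0083])), (np.int32(35), array([258., 235.]), array([ 0.5168, -0.043 ]))]
w ell (array([256.6, 187.1]), array([ 0.484 , -0.0047]))
w notch [(np.int32(58), array([256.4, 190.3]), array([ 0.4859, -0.0073])), (np.int32(277), array([257.6, 236.8]), array([ 0.5178, -0.0447]))]
w brass [(np.int32(261), array([260.8, 156.9]), array([0.4666, 0.0227]), array([0.47  , 0.0189])), (np.int32(28), array([153.3, 289.8]), array([ 0.4679, -0.1495]), array([ 0.4715, -0.1746]))]
```

View pics/w4.png

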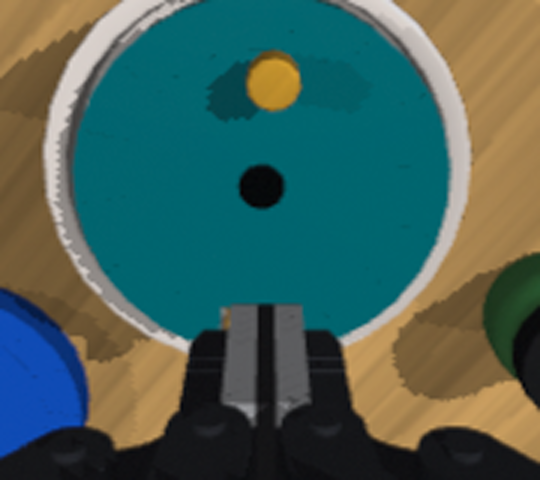

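The stud is at 122.6–123.2° against a target of 122.2°, so the notch is over the key within about 1°. The fingertip is over the hole, so I'll press at the centre.

```bash
python3 -m handwheel '[[[0,0,0.5,0],[0,0,0.9,0],[0,0,0.9,0],[0,0,0.8,0],[0,0,0.5,0],[0,0,0.3,0],[0,0,0.1,0],[0,0,0.08,0],[0,0,0.08,0],[0,0,0.08,0],[0,0,0.08,0],[0,0,0.08,0],[0,0,0,0]]]'
```

```text
t: 12.38
tcp_pos: [0.4896, -0.0086, 0.0931]
tool_rot: [0.43, 0.903, 0.0, 0.0]
force: [-0.2, -0.3, 5.2]
finger_gap: 0.004
gripper_force: 2.4
```

```bash
python3 -m handwheel '[[[0,0,0.08,0],[0,0,0.08,0],[0,0,0.06,0],[0,0,0.04,0],[0,0,0,0]]]'
```

```text
t: 13.0
tcp_pos: [0.4896, -0.0087, 0.0867]
tool_rot: [0.43, 0.903, 0.0, 0.0]
force: [-1.2, 0.0, 4.9]
finger_gap: -0.001
gripper_force: 2.9
```

```bash
python3 -m handwheel '[[[0,0,0.03,0],[0,0,0.03,0],[0,0,0.03,0],[0,0,0,0],[0,0,0,0]]]'
```

```text
t: 13.62
tcp_pos: [0.4896, -0.0086, 0.0859]
tool_rot: [0.429, 0.903, 0.0, 0.001]
force: [-4.0, 0.8, 19.7]
finger_gap: 0.0
gripper_force: 9.5
```

Force rises to 20 N at z = 0.086, so the lid is on its seat. I'll lift clear and check.

```bash
python3 -m handwheel '[[[0,0,-0.1,0],[0,0,-0.3,0],[0,0,-0.7,0],[0,0,-1,0],[0,0,-1,0],[0,0,-1,0],[1,0,-0.8,0],[0.5,0,-0.5,0],[0,0,0,0],[0,0,0,0]]]'
python3 - <<'E'
from h import *
s,c=wcam();p,d=snapshot("wrist");q,_=snapshot("scene")
K=c["mtx"];T=c["extrinsics"];hs=cv2.inRange(cv2.cvtColor(p,cv2.COLOR_RGB2HSV),(82,100,40),(98,255,255))
v,u=np.nonzero((cv2.erode(hs,np.ones((5,5)))>0)&(d>0));z=d[v,u]
P=np.c_[(u-K[0,2])/K[0,0]*z,-(v-K[1,2])/K[1,1]*z,-z]@T[:3,:3].T+T[:3,3]
A=np.c_[P[:,:2]-C,np.ones(len(P))];k=np.hypot(A[:,0],A[:,1])<.06;A=A[k]
for _ in range(3):
    f=np.linalg.lstsq(A,P[k][:,2],rcond=None)[0]
print("plane tilt,z",f.round(4),k.sum())
cv2.imwrite("pics/f5.png",np.hstack([cv2.resize(q[150:240,170:260,::-1],(390,390),interpolation=2),cv2.resize(p[90:290,160:360,::-1],(390,390),interpolation=2)]))
E
```

```text
t: 14.88
tcp_pos: [0.4659, 0.0202, 0.2184]
tool_rot: [0.43, 0.903, -0.0, -0.0]
force: [-0.7, 0.1, 0.7]
finger_gap: -0.004
gripper_force: 0.0
plane tilt,z [ 0.0021 -0.0014  0.0863] 6069
```

View pics/f5.png

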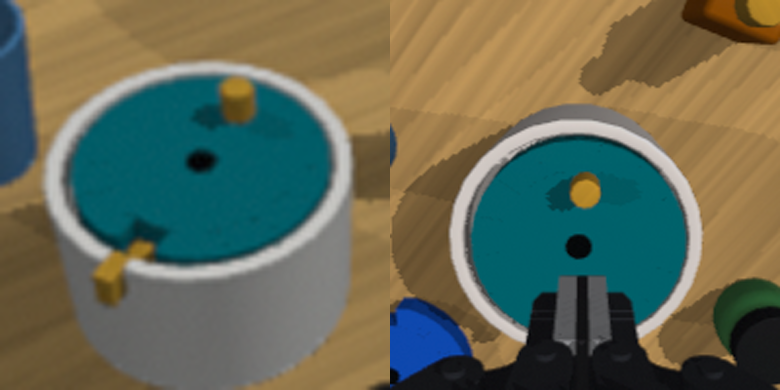

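The lid is flush with the rim and level (top at 86.3 mm, tilt about 2.5 mrad). The key sits in the notch and the arm is clear, so I'm handing in.

```bash
python3 -c "
from station import *
print(sign_off())"
```

```text
the job is handed in; nothing more can be done
None
```

The lid was turned until its notch met the key and pressed fully home (top measured at 86.3 mm, level within about 0.003 rad); the bystanders were left untouched, the arm is clear, and the job was handed in at about 15 s, with no verdict returned.

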